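# Send the loaded tube carrier round the corner of the sample track

## Robot

A 6-joint arm with a two-finger parallel gripper is mounted at the origin on the work surface. World frame = base frame: x ahead of the robot, y to its left, z up, the work surface at z = 0. Lengths are in m, angles in rad, forces in N, time in s.
With the tool pointing down it reaches from about 0.325 to 0.85 m from the base axis. Payload 15.5 kg.
Tool frame: the origin (TCP) lies at the very end of the fingers, on their centre line; the grasp point (between the pads) lies 19 mm behind it; x points along the fingers, y is the direction in which the jaws open and shut, and the axes are right-handed (so a half turn about x gives the same grasp; the last joint's range is limited). The gripper opens to 91 mm and grips with 3 to 60 N. Pads are 32 mm wide; open, the fingers measure 118 mm over their backs; the gripper's body (76 mm by 178 mm) begins 60 mm behind the grasp point.
Start: joints at [1.034, 0.494, 1.345, -0, 1.302, -0.096], TCP at [0.267, 0.565, 0.214] pointing down, gripper open.
Joint ranges: [-2.91, 2.91], [-0.82, 2.16], [0.22, 2.67], [-1.22, 4.37], [0.12, 2.79], [-3.08, 3.08]. Speed limits (rad/s): [1.89, 1.89, 2.57, 3.01, 3.01, 3.01].

## Interface

Orientations are given as a 3x3 rotation matrix whose columns are the frame's x, y, z axes.
In Python, from bench import robot gives the robot as it stands. The module is installed in compiled form; this text tells all that it offers.
- The arm moves only by the tool move_arm, never from a script. Its argument "steps" is one flat list of numbers, 4 for each row, row after row: the shift along the tool's x, y, z as a fraction of full scale, then the turn about the tool's x as a fraction of full scale. In form: [tx, ty, tz, spin, tx, ty, tz, spin, ...]. A call has 1 to 20 rows; each row is the pose to reach, as a shift and turn from the pose commanded when the call began, along the tool's axes at that moment, turning the shorter way round; what a row does not reach only later rows make up. Full scale, the value 1, is 40 cm for a shift and 180 degrees for a turn. A row lasts 1/8 s, in which the tool goes at most 62.5 mm and 10.7 degrees, less where a joint would pass 70% of its speed; a pose out of reach is approached as far as the arm can. A call with a number of a shift or a turn outside -1 to 1 is refused whole. A call with a gripper value outside its range is refused whole. "gripper" is the finger opening in mm, from 0 to 91.2, set as the call begins (left out, the last holds). The fingers move at their own pace and stop on an object; "grip_force" is the grip in N (left out, the last holds). Time passes only in rows, so rows that repeat a pose let the fingers close. It gives the time, the measured TCP pose, the force and the opening at its end, in the units of the state.
- robot.read_state(): the state, without advancing time (a new reading comes with each control period).
- robot.capture(name): name is "scene" or "top" or "wrist"; returns a dict with "img" (480x640x3 uint8, red, green, blue), "z_map" (480x640 float32, m along the optical axis (not along the pixel's ray), 0 where there is no reading), "K" (3x3 intrinsics, pixels), "dist_coeffs" ([k1, k2, p1, p2, k3] as OpenCV has them; the pictures are not rectified), "position" and "orientation" of the camera in the world. Camera axes: x right, y up, looking along -z (the intrinsics and any distortion apply to the point x, -y, -z); pixel columns grow to the right and rows downward; lengths in m; the calibration is good to about 2 mm. A picture is of the moment at which its call begins.
- robot.job_done(): hands the job in, once; it reports no verdict.
The state is a dict: "time": time; "joint_pos": joint angles; "dq": joint speeds; "tau": joint torques, N m; "tcp_pos": TCP position; "tool_rot": TCP orientation; "wrist_force": force on the tool from outside, world axes, zero at the start; "ft_torque": the same for the moment, N m; "opening": finger opening in m.
Only numpy, scipy, OpenCV 4.12 (cv2) and the standard library are available. Lean on these libraries where they do the work, as an engineer would, in place of code of your own. Each camera call takes 0.05 s, during which the arm holds its last target.

## Task

Two round tube carriers stand on the start legs of the two-lane sample track, one in each lane. Push the carrier that holds a capped tube along its own lane, round the corner, until it rests against the stop plate at the end of that lane. Slide it all the way without lifting it or tipping it over, and leave the empty carrier where it stands.

Things in the scene. Friction and masses are not known exactly. Their poses are not given: they have to be found in the camera images.
- track: Fixed L-shaped two-lane track, grey bed (top z 12 mm), aluminium rails (tops z 24 mm). Origin: centre of the corner arcs, bench level. In its axes a lane's centreline: x = -R from the open end y = 200 mm to y = 0, quarter circle of radius R round the origin to (0, -R), then y = -R towards +x to the stop. R 60 mm (inner lane) or 130 mm (outer). Lanes 56 mm wide; middle rail 14 mm, others 8 mm.
- stop (a point): Upright aluminium stop plate that closes both lanes, 10 mm thick, top 52 mm above the bench. This point: middle of its near face, level with the bed's top, at (90, -95, 12) mm in the track's axes, which it shares. A carrier resting against the plate has its centre 25 mm before this face, at x = 65 mm in the track's axes.
- loaded_carrier_center (a point): Centre of the carrier to push, 20 mm above the bed, half-way up its puck: round, black plastic, 50 mm in diameter, 40 mm tall, about 140 g, a short tube with a 20 mm wide cap fixed in its middle; cap top 70 mm above the bed. It stands loose in the start leg of either lane, centre 50 to 120 mm before the corner begins. z up.
- empty_carrier_center (a point): Centre of the other carrier, 20 mm above the bed, half-way up its puck: the same loose puck, 50 mm in diameter and 40 mm tall, with no tube. It stands in the start leg of the other lane and is to stay there. z up.
Things that resemble listed ones, but are neither listed nor needed, are in the scene too. Leave any blue, green or yellow look-alike of the part that bears loaded_carrier_center alone.

How it is judged:
On the way:
1. the loaded carrier slides through the corner, down on the bed (x of loaded_carrier_center in the frame of track below -0.015 m and y of loaded_carrier_center in the frame of track below -0.015 m and z of loaded_carrier_center in the frame of track below 0.042 m), for 0.1 s.
At the end, for the whole second after the job is handed in: The loaded carrier stands upright (within 10 degrees) and at rest on the bed of its lane, within 15 mm of touching the stop plate; the empty carrier is within 20 mm of where it started (x of loaded_carrier_center in the frame of track between 0.05 and 0.075 m and z of loaded_carrier_center in the frame of track below 0.037 m and (y of loaded_carrier_center in the frame of track between -0.075 and -0.045 m or y of loaded_carrier_center in the frame of track between -0.145 and -0.115 m) and angle between loaded_carrier_center's own z axis and vertical below 0.17 rad and linear speed of loaded_carrier below 0.02 m/s and distance of empty_carrier_center from where it was at the start of the episode below 0.02 m).
It fails at once if the loaded carrier is lifted more than 10 mm off the bed (z of loaded_carrier_center in the frame of track above 0.042 m).
It fails at once if the loaded carrier is tipped more than 20 degrees (angle between loaded_carrier_center's own z axis and vertical above 0.35 rad).
It fails at once if the empty carrier is moved more than 20 mm (distance of empty_carrier_center from where it was at the start of the episode above 0.02 m).
It also fails if it takes over 45 s, if anything falls off the work surface, if the arm or the gripper's body presses on something with over 40 N, if the wrist force passes 120 N, or if a joint passes its speed limit or range.

## Working session

There is one attempt and no reset: what is moved stays moved. The work goes in short steps, Python scripts to look and compute and a tool call to move; the robot and the scene stay as the last step left them, time stands still between calls to the robot, and variables do not carry over. Pictures are saved under pics/ and viewed, and the job is handed in when it is done.

Besides the shell and the picture viewer there is one more tool, called after "Call:" by a JSON object that holds its "api" and its "payload", one argument or row to a line. move_arm: Moves the arm, as the interface text tells. Shift numbers are shares of 40 cm and turn numbers shares of 180 degrees, none past 1 either way. Its arguments: {"type":"object","properties":{"steps":{"type":"array"},"gripper":{"type":"number"},"grip_force":{"type":"number"}},"required":["steps"]}

```bash
mkdir -p pics; cat > h.py <<'E'
import numpy as np,cv2,pickle
from bench import robot
def cap(n,f=None):
    c=robot.capture(n)
    if f: cv2.imwrite('pics/'+f,c['img'][:,:,::-1]); pickle.dump(c,open('pics/'+f+'.pkl','wb'))
    return c
def world(c,uv,z=None):
    """pixel(s)->world; using depth map or plane z"""
    uv=np.atleast_2d(np.array(uv,float))
    n=cv2.undistortPoints(uv[:,None],np.array(c['K']),np.array(c['dist_coeffs']))[:,0]
    d=np.c_[n[:,0],-n[:,1],-np.ones(len(n))]@np.array(c['orientation']).T
    p=np.array(c['position'])
    if z is None:
        t=np.array([c['z_map'][int(round(v)),int(round(u))] for u,v in uv])
    else: t=(z-p[2])/d[:,2]
    return p+d*t[:,None]
E
python3 - <<'E'
from h import *
for n in['scene','top','wrist']:
    c=cap(n,n+'0.png');print(n,c['position'])
s=robot.read_state();print({k:np.round(v,3).tolist() for k,v in s.items()})
E
```

```text
scene [0.94451512 0.66007644 0.66713028]
top [0.39195558 0.07331888 0.91861114]
wrist [0.20186261 0.59540101 0.38441014]
{'time': 0.15, 'joint_pos': [1.034, 0.494, 1.346, 0.0, 1.303, -0.096], 'dq': [0.001, 0.0, -0.001, -0.002, 0.001, -0.0], 'tau': [0.003, -87.919, -38.206, 0.071, 0.05, -0.0], 'tcp_pos': [0.267, 0.565, 0.213], 'tool_rot': [[-0.0, 0.427, 0.904], [-0.001, 0.904, -0.427], [-1.0, -0.001, -0.0]], 'wrist_force': [-0.479, 0.713, -0.42], 'ft_torque': [-0.034, -0.024, 0.04], 'opening': 0.091}
```

View pics/top0.png

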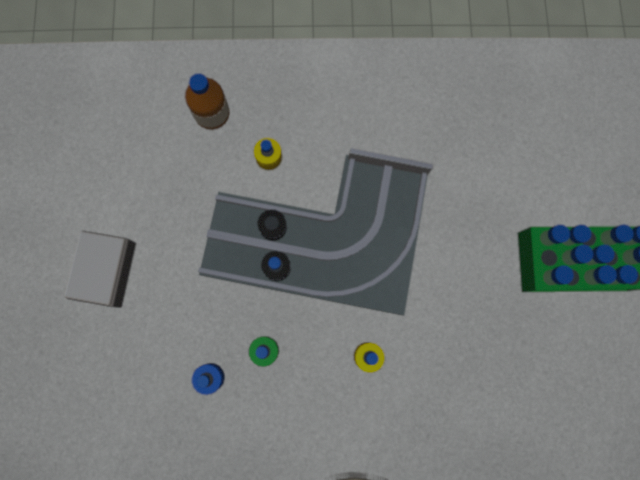

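View pics/scene0.png

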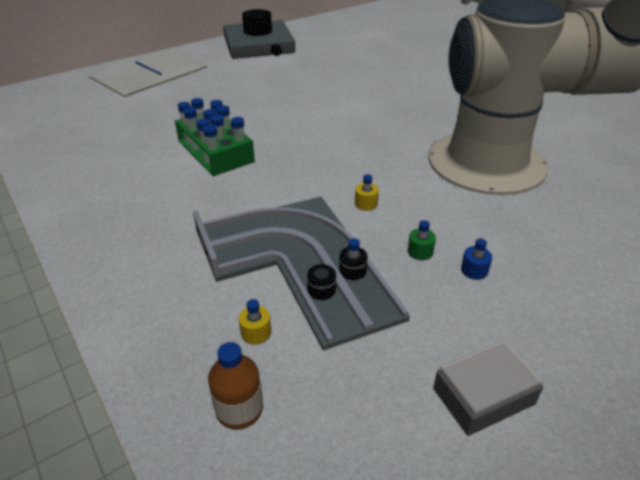

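Candidates in the top image: a black puck with a blue cap at (276,264) in the outer lane, and the black empty puck at (271,224) in the inner lane. The look-alikes are yellow at (267,152) and (370,357), green at (263,351), and blue at (207,378). I choose (276,264). Next I check it in a close crop and fit the track.

```bash
cat > fit.py <<'E'
from h import *
from scipy.optimize import minimize
c=pickle.load(open('pics/top0.png.pkl','rb'))
def proj(c,P):
    R=np.array(c['orientation']);q=(P-np.array(c['position']))@R
    q=q*[1,-1,-1]
    return cv2.projectPoints(q.astype(float),np.zeros(3),np.zeros(3),np.array(c['K']),np.array(c['dist_coeffs']))[0][:,0]
def lane(R,n=60,y0=.195,x1=.085):
    s=[(-R,y) for y in np.linspace(y0,0,n)]+[(-R*np.cos(a),-R*np.sin(a)) for a in np.linspace(0,np.pi/2,n//2)]+[(x,-R) for x in np.linspace(0,x1,n//2)]
    return np.array(s)
def W(T,xy,z):
    a=T[2];M=np.array([[np.cos(a),-np.sin(a)],[np.sin(a),np.cos(a)]])
    return np.c_[xy@M.T+T[:2],np.full(len(xy),z)]
if __name__=='__main__':
    g=cv2.GaussianBlur(cv2.cvtColor(c['img'],cv2.COLOR_RGB2GRAY),(3,3),0).astype(np.float32)
    rails=np.r_[lane(.095),lane(.028),lane(.162)]
    beds=np.r_[lane(.081),lane(.109),lane(.039),lane(.148)]
    def samp(uv): return cv2.remap(g,uv[:,0:1].astype(np.float32),uv[:,1:2].astype(np.float32),cv2.INTER_LINEAR)[:,0]
    def cost(T): return -samp(proj(c,W(T,rails,.024))).mean()+samp(proj(c,W(T,beds,.012))).mean()
    # init from end points of mid rail at bed corners
    A=world(c,[[218,195],[202,272],[405,314]],.012);print(A)
    m=(A[0]+A[1])/2; d=A[1]-A[0]; a=np.arctan2(-d[1],-d[0])
    o=m[:2]-np.array([[np.cos(a),-np.sin(a)],[np.sin(a),np.cos(a)]])@[-.095,.2]
    best=None
    rng=np.random.default_rng(0)
    for i in range(30):
        x0=np.r_[o,a]+rng.normal(size=3)*[.006,.006,.04]*(i>0)
        r=minimize(cost,x0,method='Nelder-Mead',options=dict(xatol=1e-5,fatol=1e-3,initial_simplex=x0+np.r_[np.zeros((1,3)),np.diag([.004,.004,.02])]))
        if best is None or r.fun<best.fun: best=r
    T=best.x;print(np.r_[o,a],T,best.fun);np.save('T.npy',T)
    im=cv2.resize(c['img'][:,:,::-1],None,fx=3,fy=3,interpolation=cv2.INTER_CUBIC)
    for R in(.088,.102,.032,.024,.158,.166):
        cv2.polylines(im,[np.int32(proj(c,W(T,lane(R,y0=.2,x1=.09),.024))*3+1)],False,(0,0,255),1)
    for u in proj(c,W(T,np.array([[.09,-.024],[.09,-.166]]),.052)): cv2.circle(im,tuple(np.int32(u*3+1)),4,(0,255,0),1)
    # caps/pucks
    ws=[]
    for nm,uv in(('loaded',(276,264)),('empty',(271,224))):
        print(nm,world(c,[uv]))
    cv2.imwrite('pics/fit.png',im[420:960,560:1320])
E
python3 fit.py
```

```text
[[ 0.63109054  0.22938183  0.012     ]
 [ 0.49115749  0.25626592  0.012     ]
 [ 0.41025763 -0.1008039   0.012     ]]
[ 0.61668372  0.02849208 -0.18980834] [ 0.61063726  0.03106855 -0.21636386] -38.79357147216797
loaded [[0.49443513 0.12109458 0.08244798]]
empty [[0.56731157 0.13076757 0.0534472 ]]
```

View pics/fit.png

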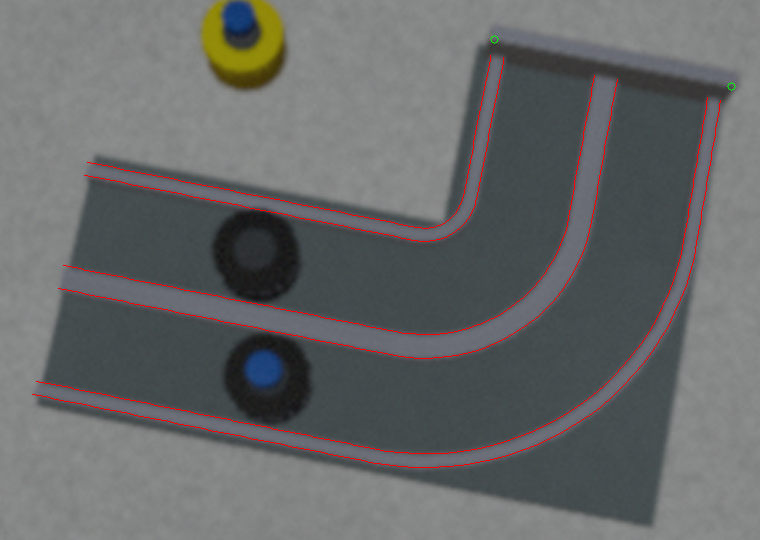

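The crop shows the blue-capped black puck at crop (265,377) in the outer lane. The red model rails lie exactly on the real rails. Next I measure both pucks in the track axes.

```bash
cat > meas.py <<'E'
from fit import *
T=np.load('T.npy')
a=T[2];M=np.array([[np.cos(a),-np.sin(a)],[np.sin(a),np.cos(a)]])
def totrack(P): return (P[:,:2]-T[:2])@M
def pucks(c):
    hsv=cv2.cvtColor(c['img'],cv2.COLOR_RGB2HSV)
    # points from depth
    v,u=np.mgrid[0:480,0:640];uv=np.c_[u.ravel(),v.ravel()]
    P=world(c,uv,None); t=totrack(P); z=P[:,2]
    reg=(t[:,0]>-.16)&(t[:,0]<.088)&(t[:,1]>-.16)&(t[:,1]<.2)
    col=hsv.reshape(-1,3)
    blue=reg&(z>.065)&(z<.1)&(col[:,1]>120)&(col[:,0]>95)&(col[:,0]<125)
    print('cap px',uv[blue].mean(0),'n',blue.sum(),'z',np.median(z[blue]))
    p=world(c,[uv[blue].mean(0)],.082);print('cap track',totrack(p),'world',p, 'depth-mean',t[blue].mean(0))
    top=reg&(z>.045)&(z<.058)
    for nm,s in(('inner',np.hypot(t[:,0],np.minimum(t[:,1],0))<.095),('outer',np.hypot(t[:,0],np.minimum(t[:,1],0))>.095)):
        q=t[top&s]
        if len(q): print(nm,'puck top',(q.max(0)+q.min(0))/2,q.mean(0),np.ptp(q,axis=0),len(q))
if __name__=='__main__':
    import sys
    pucks(cap('top','m_%s.png'%sys.argv[1]) if len(sys.argv)>1 else c)
E
python3 meas.py
```

```text
cap px [271.07035176 215.9798995 ] n 199 z 0.0804089352488675
cap track [[-0.05562001  0.08770414]] world [[0.57514236 0.12866831 0.082     ]] depth-mean [-0.05215755  0.08900882]
inner puck top [-0.00340542  0.09542869] [-0.05895263  0.08812008] [0.16461184 0.06534768] 667
outer puck top [-0.13043825  0.06627547] [-0.1314779   0.06542175] [0.04916186 0.04976251] 559
```

```bash
python3 - <<'E'
s=open('meas.py').read()
s=s.replace("(t[:,1]<.2)\n","(t[:,1]<.2)&~((t[:,0]>-.03)&(t[:,1]>-.03))\n")
open('meas.py','w').write(s)
E
python3 meas.py
cat > goal.py <<'E'
# gives moves in tool units for puck path; D = TCP behind centre
from meas import *
def pose(s_track,D,R=.13):
    """s: ('y',v) etc -> centre, heading(track)"""
    s=s_track
    L=R*np.pi/2
    if s<0: cxy=np.array([-R,-s]);h=-np.pi/2
    elif s<L: th=s/R; cxy=np.array([-R*np.cos(th),-R*np.sin(th)]);h=-np.pi/2+th
    else: cxy=np.array([s-L,-R]);h=0
    t=np.array([np.cos(h),np.sin(h)])
    p=M@(cxy-D*t)+T[:2]
    return p,h+a
def rows(state,plan):
    """plan: list of (s,D,z)"""
    p0=np.array(state['tcp_pos']);R0=np.array(state['tool_rot'])
    h0=np.arctan2(R0[1,2],R0[0,2]);out=[]
    for s,D,z in plan:
        p,h=pose(s,D); d=R0.T@(np.r_[p,z]-p0)/.4
        sp=-(h-h0); sp=(sp+np.pi)%(2*np.pi)-np.pi
        out.append(np.r_[d,sp/np.pi])
    return np.round(out,3)
E
python3 - <<'E'
from goal import *
st=robot.read_state()
S=-.0655
print(pose(S,.06),rows(st,[(S,.06,.213),(S,.06,.03),(S,.045,.03)]).tolist())
E
```

```text
cap px [274.58333333 262.51666667] n 120 z 0.08214792791331427
cap track [[-0.1308311   0.06580127]] world [[0.49698274 0.12342241 0.082     ]] depth-mean [-0.13080133  0.06582274]
inner puck top [-0.06073872  0.0871828 ] [-0.06142322  0.08746973] [0.04994526 0.04885591] 654
outer puck top [-0.13043825  0.06627547] [-0.1314779   0.06542175] [0.04916186 0.04976251] 559
(array([0.51061058, 0.18155082]), np.float64(-1.7871601825221197)) [[0.002, -0.607, 0.961, 0.429], [0.459, -0.606, 0.961, 0.429], [0.459, -0.643, 0.969, 0.429]]
```

Call:
{"api": "move_arm", "payload": {
  "steps": [0, -0.607, 0.96, 0.429, 0, -0.607, 0.96, 0.429, 0, -0.607, 0.96, 0.429, 0, -0.607, 0.96, 0.429, 0, -0.607, 0.96, 0.429, 0, -0.607, 0.96, 0.429, 0, -0.607, 0.96, 0.429, 0, -0.607, 0.96, 0.429, 0, -0.607, 0.96, 0.429, 0, -0.607, 0.96, 0.429, 0, -0.607, 0.96, 0.429, 0, -0.607, 0.96, 0.429, 0, -0.607, 0.96, 0.429],
  "gripper": 24,
  "grip_force": 20
}}

```text
time: 1.78
tcp_pos: [0.5102, 0.1823, 0.2139]
tool_rot: [[0.0, 0.977, -0.215], [0.0, -0.215, -0.977], [-1.0, 0.0, -0.0]]
wrist_force: [-0.2, -0.1, 0.9]
opening: 0.0242
```

```bash
python3 - <<'E'
from goal import *
st=robot.read_state();S=-.0655
print(st['time'],st['tcp_pos'],st['tool_rot'],st['opening'])
print(rows(st,[(S,.06,.1),(S,.06,.03),(S,.045,.03)]).tolist())
E
```

```text
1.775 [0.51016588 0.18225253 0.21394845] [[ 1.26423470e-05  9.76569299e-01 -2.15203172e-01]
 [ 3.75196027e-05 -2.15203172e-01 -9.76569298e-01]
 [-9.99999999e-01  4.27179045e-06 -3.93611652e-05]] 0.024233309863041556
[[0.285, 0.001, 0.001, -0.0], [0.46, 0.001, 0.001, -0.0], [0.46, 0.001, 0.039, -0.0]]
```

Call:
{"api": "move_arm", "payload": {
  "steps": [0.1, 0, 0, 0, 0.2, 0, 0, 0, 0.28, 0, 0, 0, 0.36, 0, 0, 0, 0.42, 0, 0, 0, 0.46, 0, 0, 0, 0.46, 0, 0, 0]
}}

```text
time: 2.65
tcp_pos: [0.5099, 0.1818, 0.0293]
tool_rot: [[-0.001, 0.976, -0.216], [-0.0, -0.216, -0.976], [-1.0, -0.001, 0.001]]
wrist_force: [-0.3, -0.4, 0.8]
opening: 0.024
```

```bash
python3 - <<'E'
from goal import *
for n in['scene','top']: cap(n,n+'1.png')
a_=cv2.imread('pics/scene1.png')[160:400,160:480];b=cv2.imread('pics/top1.png')[120:360,180:500]
cv2.imwrite('pics/d1.png',cv2.resize(np.hstack([a_,b]),(800,300)))
st=robot.read_state();S=-.0655
print(st['tcp_pos'],st['wrist_force'])
print(rows(st,[(S,.045,.03),(S,.038,.03)]).tolist())
E
```

```text
[0.51076313 0.18197395 0.03055269] [ 0.1363225  -0.23360245  1.55130559]
[[0.001, -0.0, 0.039, -0.0], [0.001, -0.0, 0.056, -0.0]]
```

View pics/d1.png

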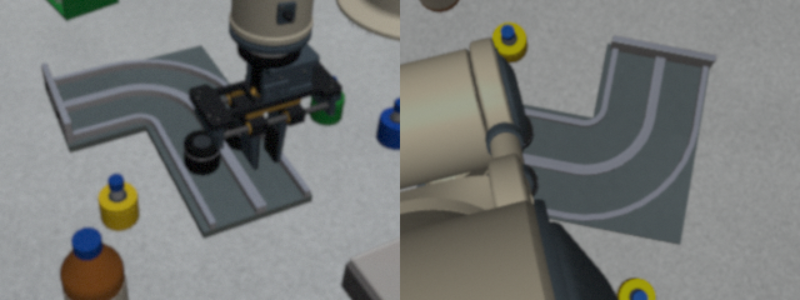

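In the scene crop, the fingers stand in the outer lane behind the loaded carrier at (255,145). The empty carrier at (200,150) is untouched. Now I start the straight push.

Call:
{"api": "move_arm", "payload": {
  "steps": [0, 0, 0.02, 0, 0, 0, 0.035, 0, 0, 0, 0.045, 0, 0, 0, 0.055, 0, 0, 0, 0.07, 0, 0, 0, 0.085, 0, 0, 0, 0.1, 0, 0, 0, 0.11, 0, 0, 0, 0.11, 0]
}}

```text
time: 3.88
tcp_pos: [0.5008, 0.1386, 0.0299]
tool_rot: [[-0.0, 0.976, -0.216], [-0.0, -0.216, -0.976], [-1.0, -0.0, 0.0]]
wrist_force: [0.5, -0.0, 0.1]
opening: 0.0237
```

```bash
python3 - <<'E'
from goal import *
for n in['scene','wrist']: cap(n,n+'2.png')
a_=cv2.imread('pics/scene2.png')[160:400,160:480];b=cv2.imread('pics/wrist2.png')
cv2.imwrite('pics/d2.png',np.hstack([cv2.resize(a_,(400,300)),cv2.resize(b,(400,300))]))
c=pickle.load(open('pics/scene2.png.pkl','rb'))
pucks(c)
st=robot.read_state()
print(st['tcp_pos'],st['wrist_force'],totrack(np.array([st['tcp_pos']])))
E
```

```text
cap px [355.2 252.6] n 5 z 0.07275846116156748
cap track [[-0.11831495  0.09598198]] world [[0.51568627 0.15021249 0.082     ]] depth-mean [-0.12254755  0.08780461]
inner puck top [-0.05937686  0.09042586] [-0.05863475  0.09241548] [0.04864296 0.05073588] 552
outer puck top [-0.12882335  0.06387779] [-0.12494953  0.07694556] [0.04788167 0.07782579] 233
[0.50088193 0.13890191 0.02992631] [-1.5033359  -0.70009691 -0.81133528] [[-0.13034597  0.08175693]]
```

View pics/d2.png

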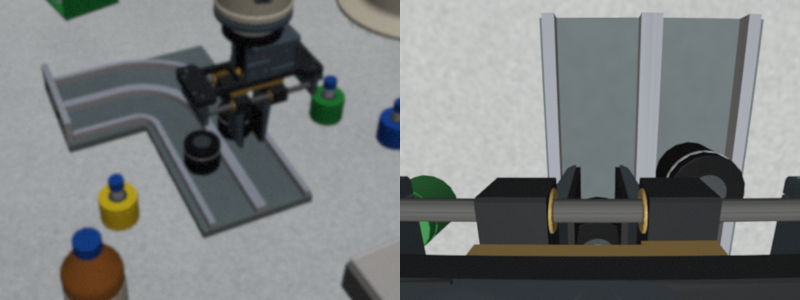

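```bash
python3 - <<'E'
from goal import *
c=pickle.load(open('pics/scene2.png.pkl','rb'))
im=c['img'][:,:,::-1]
def over(im,s,col):
    for z in(.012,.052):
        p,h=pose(s,0);th=np.linspace(0,6.28,40)
        P=np.c_[p[0]+.025*np.cos(th),p[1]+.025*np.sin(th),np.full(40,z)]
        cv2.polylines(im,[np.int32((proj(c,P)+.5)*4)],True,col,1)
im4=cv2.resize(im,None,fx=4,fy=4,interpolation=cv2.INTER_CUBIC)
over(im4,-.0437,(0,0,255));over(im4,-.0537,(0,255,0))
cv2.imwrite('pics/o2.png',im4[860:1240,1150:1650])
E
```

```text
(no output)
```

View pics/o2.png

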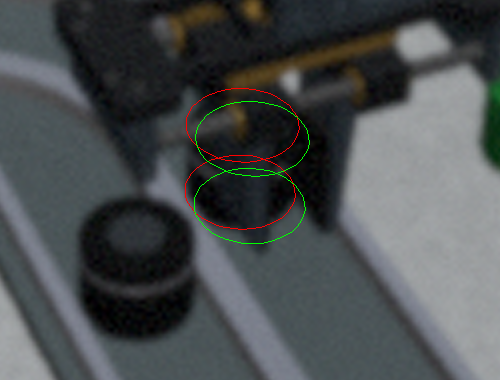

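```bash
python3 - <<'E'
from goal import *
st=robot.read_state()
r=rows(st,[(s,.038,.03) for s in np.linspace(-.034,.13,20)])
print(np.round(r,3).tolist())
E
```

```text
[[-0.0, 0.001, 0.024, -0.0], [-0.0, 0.001, 0.046, -0.0], [-0.0, 0.001, 0.068, -0.0], [-0.0, 0.001, 0.089, -0.0], [-0.0, 0.001, 0.111, -0.002], [-0.0, -0.005, 0.133, -0.023], [-0.0, -0.009, 0.155, -0.044], [-0.0, -0.011, 0.177, -0.065], [-0.0, -0.012, 0.199, -0.086], [-0.0, -0.012, 0.222, -0.107], [-0.0, -0.01, 0.244, -0.129], [-0.0, -0.007, 0.267, -0.15], [-0.0, -0.002, 0.288, -0.171], [-0.0, 0.005, 0.31, -0.192], [-0.0, 0.012, 0.331, -0.213], [-0.0, 0.021, 0.352, -0.234], [-0.0, 0.032, 0.372, -0.255], [-0.0, 0.044, 0.391, -0.276], [-0.0, 0.057, 0.409, -0.298], [-0.0, 0.071, 0.426, -0.319]]
```

Call:
{"api": "move_arm", "payload": {
  "steps": [0, 0.001, 0.024, 0, 0, 0.001, 0.046, 0, 0, 0.001, 0.068, 0, 0, 0.001, 0.089, 0, 0, 0.001, 0.111, -0.002, 0, -0.005, 0.133, -0.023, 0, -0.009, 0.155, -0.044, 0, -0.011, 0.177, -0.065, 0, -0.012, 0.199, -0.086, 0, -0.012, 0.222, -0.107, 0, -0.01, 0.244, -0.129, 0, -0.01, 0.244, -0.129]
}}

```text
time: 5.48
tcp_pos: [0.4757, 0.0438, 0.0299]
tool_rot: [[-0.0, 0.983, 0.186], [-0.0, 0.186, -0.983], [-1.0, -0.0, 0.0]]
wrist_force: [0.9, -0.2, 0.3]
opening: 0.0243
```

```bash
cat > look.py <<'E'
import sys
from goal import *
k=sys.argv[1]
for n in['scene','top']: cap(n,n+k+'.png')
st=robot.read_state()
R0=st['tool_rot'];f=np.array([R0[0][2],R0[1][2]])
tt=totrack(np.array([st['tcp_pos']]))[0];cc=totrack(np.array([np.array(st['tcp_pos'])[:2]+.038*f]))[0]
print('t',st['time'],'F',np.round(st['wrist_force'],1),'tcp',np.round(st['tcp_pos'],4),'track',tt,'est centre',cc,'R',np.hypot(*cc))
out=[]
for n,box in(('scene',(160,160)),('top',(150,180))):
    c=pickle.load(open('pics/'+n+k+'.png.pkl','rb'));im=cv2.resize(c['img'][:,:,::-1],None,fx=4,fy=4,interpolation=cv2.INTER_CUBIC)
    p=M@cc+T[:2];th=np.linspace(0,6.28,40)
    for z,r in((.012,.025),(.052,.025),(.082,.01)):
        cv2.polylines(im,[np.int32((proj(c,np.c_[p[0]+r*np.cos(th),p[1]+r*np.sin(th),np.full(40,z)])+.5)*4)],True,(0,0,255),1)
    u=np.int32(proj(c,np.array([[*p,.05]]))[0]*4)
    x=max(0,u[0]-290);y=max(0,u[1]-290);out.append(cv2.resize(im[y:y+580,x:x+580],(400,400)))
cv2.imwrite('pics/look%s.png'%k,np.hstack(out))
E
python3 look.py 3
```

```text
t 5.575 F [ 0.6  0.1 -0.6] tcp [0.4759 0.0444 0.0299] track [-0.13447    -0.01590821] est centre [-0.11960343 -0.05087942] R 0.12997575350694765
```

View pics/look3.png

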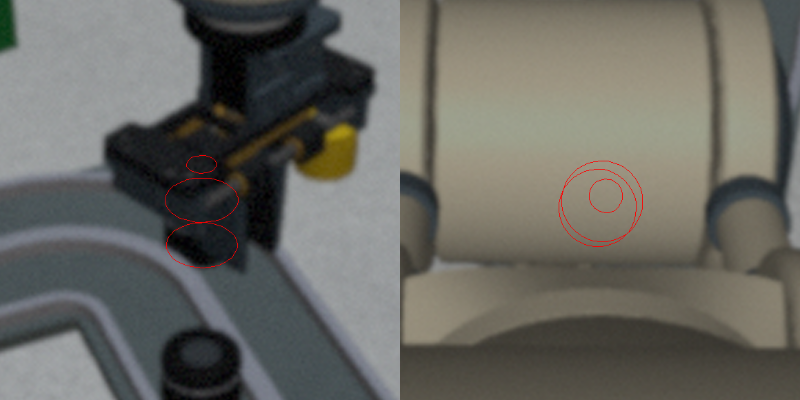

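```bash
python3 - <<'E'
from goal import *
c=cap('wrist','w3.png')
c=pickle.load(open('pics/scene3.png.pkl','rb'))
im=cv2.resize(c['img'][200:280,180:300,::-1],(720,480),interpolation=cv2.INTER_CUBIC)
im=np.clip(im.astype(float)*2.2,0,255).astype(np.uint8);cv2.imwrite('pics/z3.png',im)
v,u=np.mgrid[0:480,0:640];uv=np.c_[u.ravel(),v.ravel()]
P=world(c,uv);t=totrack(P);d=t-[-.1196,-.0509]
m=(np.hypot(*d.T)<.06)&(P[:,2]>.018)&(P[:,2]<.05)&(np.hypot(*t.T)>.104)
for q,uu,z in list(zip(d[m]*1000,uv[m],P[m,2]))[::6]: print(uu,np.round(q),round(z*1000),end=';')
E
```

```text
[308 224] [25. -7.] 38;[341 225] [-26.  33.] 49;[340 226] [-25.  30.] 44;[310 227] [24.  2.] 38;[342 227] [-27.  36.] 46;[309 228] [26.  1.] 35;[342 228] [-28.  33.] 41;[348 228] [-34.  47.] 50;[311 229] [24.  7.] 36;[339 229] [-24.  28.] 36;[345 229] [-30.  42.] 45;[308 230] [ 24. -10.] 21;[314 230] [21. 15.] 38;[323 230] [10. 32.] 48;[344 230] [-28.  41.] 42;[350 230] [-39.  44.] 41;[315 231] [21. 18.] 39;[321 231] [10. 22.] 38;[341 231] [-27.  32.] 33;[347 231] [-32.  47.] 43;[311 232] [24.  6.] 28;[317 232] [17. 19.] 35;[323 232] [11. 33.] 44;[342 232] [-26.  37.] 35;[348 232] [-35.  45.] 38;[315 233] [19. 15.] 30;[321 233] [11. 24.] 35;[327 233] [ 7. 43.] 48;[345 233] [-30.  43.] 36;[310 234] [25.  3.] 21;[318 234] [15. 18.] 29;[324 234] [10. 35.] 40;[338 234] [-10.  54.] 49;[348 234] [-34.  46.] 34;[314 235] [21. 14.] 26;[320 235] [12. 23.] 29;[326 235] [ 7. 39.] 40;[332 235] [ 2. 53.] 49;[349 235] [-37.  46.] 31;[317 236] [17. 19.] 25;[323 236] [ 9. 29.] 31;[329 236] [ 5. 48.] 44;[337 236] [-6. 58.] 48;[315 237] [19. 14.] 20;[321 237] [11. 23.] 24;[327 237] [ 6. 41.] 37;[333 237] [ 0. 55.] 45;[349 237] [-38.  43.] 24;[319 238] [15. 23.] 23;[325 238] [ 2. 23.] 19;[331 238] [ 4. 53.] 43;[349 238] [-38.  43.] 21;[330 239] [ 3. 48.] 36;[337 239] [-6. 60.] 42;[334 240] [-1. 57.] 39;[334 241] [ 0. 59.] 39;[335 242] [-2. 59.] 35;
```

View pics/z3.png

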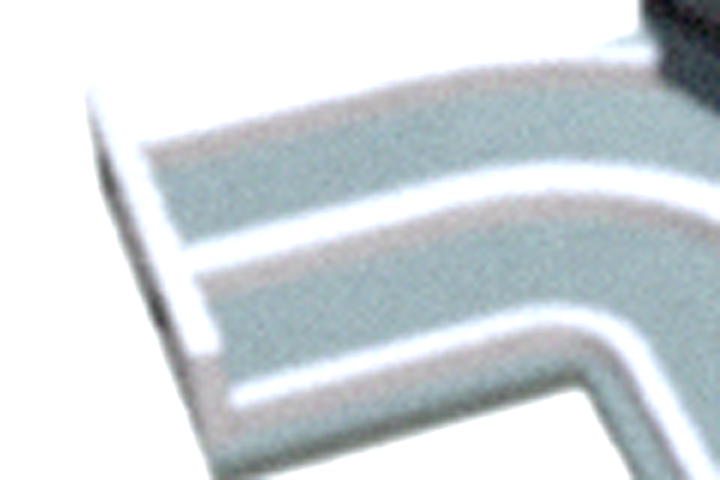

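View pics/w3.png

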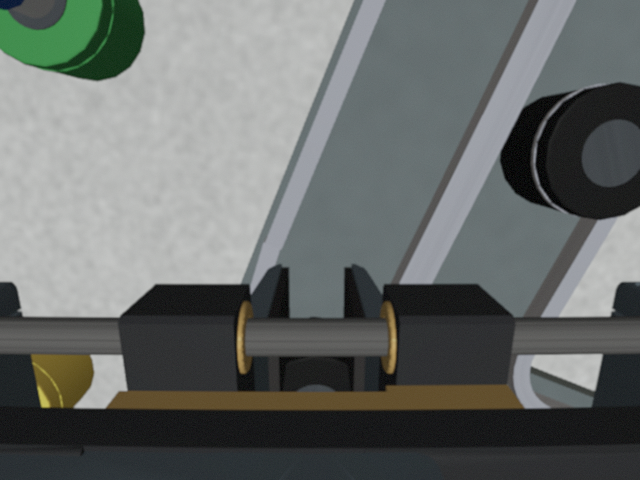

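The scene depth points around (310..320, 225..238) lie on a 25 mm circle about the estimated centre, from z 20 to 39 mm. So the carrier is seated in the cradle at D = 38 mm. I continue round the corner.

```bash
python3 - <<'E'
from goal import *
st=robot.read_state();s0=.130*np.arctan2(.0509,.1196)
r=rows(st,[(s,.038,.03) for s in np.arange(s0+.009,.225,.009)])
print(s0,r.tolist())
E
```

```text
0.05230761692356434 [[-0.0, -0.006, 0.023, -0.022], [-0.0, -0.01, 0.046, -0.044], [-0.0, -0.013, 0.069, -0.066], [-0.0, -0.014, 0.093, -0.088], [-0.0, -0.013, 0.116, -0.11], [-0.0, -0.011, 0.14, -0.132], [-0.0, -0.007, 0.163, -0.154], [-0.0, -0.002, 0.185, -0.176], [-0.0, 0.005, 0.208, -0.198], [-0.0, 0.014, 0.23, -0.22], [-0.0, 0.024, 0.251, -0.242], [-0.0, 0.035, 0.271, -0.264], [-0.0, 0.048, 0.291, -0.286], [-0.0, 0.062, 0.31, -0.308], [-0.0, 0.078, 0.327, -0.331], [-0.0, 0.095, 0.344, -0.353], [-0.0, 0.113, 0.358, -0.372], [-0.0, 0.133, 0.367, -0.372], [-0.0, 0.154, 0.376, -0.372]]
```

Call:
{"api": "move_arm", "payload": {
  "steps": [0, -0.006, 0.023, -0.022, 0, -0.01, 0.046, -0.044, 0, -0.013, 0.069, -0.066, 0, -0.014, 0.093, -0.088, 0, -0.013, 0.116, -0.11, 0, -0.011, 0.14, -0.132, 0, -0.007, 0.163, -0.154, 0, -0.002, 0.185, -0.176, 0, 0.005, 0.208, -0.198, 0, 0.014, 0.23, -0.22, 0, 0.024, 0.251, -0.242, 0, 0.035, 0.271, -0.264, 0, 0.048, 0.291, -0.286, 0, 0.062, 0.31, -0.308, 0, 0.078, 0.327, -0.331, 0, 0.095, 0.344, -0.353, 0, 0.113, 0.358, -0.372, 0, 0.133, 0.367, -0.372, 0, 0.154, 0.376, -0.372, 0, 0.154, 0.376, -0.372]
}}

```text
time: 8.12
tcp_pos: [0.5652, -0.0919, 0.0299]
tool_rot: [[0.001, 0.214, 0.977], [-0.0, 0.977, -0.214], [-1.0, -0.0, 0.001]]
wrist_force: [0.3, -0.3, 0.0]
opening: 0.0237
```

```bash
python3 look.py 4; python3 - <<'E'
from goal import *
c=pickle.load(open('pics/scene4.png.pkl','rb'))
v,u=np.mgrid[0:480,0:640];uv=np.c_[u.ravel(),v.ravel()]
st=robot.read_state();print(rows(st,[(.2042+x,.038,.03) for x in(.025,.035,.045,.055,.06,.063,.065)]).tolist())
P=world(c,uv);t=totrack(P)
m=(abs(t[:,1]+.13)<.026)&(t[:,0]>0)&(t[:,0]<.085)&(P[:,2]>.02)&(P[:,2]<.05)
q=t[m];print(len(q))
from scipy.optimize import least_squares
r=least_squares(lambda p:np.hypot(*(q-p).T)-.025,[.015,-.13],loss='soft_l1',f_scale=.001);print(r.x,np.median(abs(r.fun)))
E
```

```text
t 8.225 F [-0.1 -0.2  0.9] tcp [ 0.5642 -0.0916  0.0298] track [-0.01902164 -0.1298226 ] est centre [ 0.01897833 -0.12977154] R 0.13115192980595636
[[-0.0, -0.0, 0.015, 0.0], [-0.001, -0.0, 0.04, 0.0], [-0.001, -0.001, 0.065, 0.0], [-0.001, -0.001, 0.09, 0.0], [-0.001, -0.001, 0.103, 0.0], [-0.001, -0.001, 0.11, 0.0], [-0.001, -0.001, 0.115, 0.0]]
272
[ 0.02235937 -0.12902141] 0.0006665924572270138
```

View pics/look4.png

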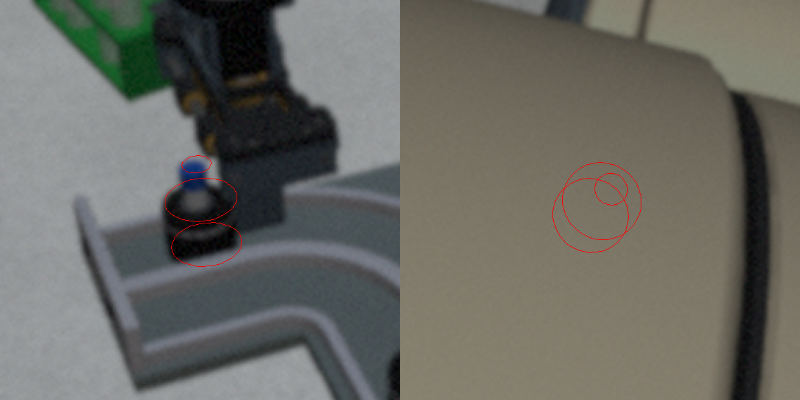

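The carrier has the capped tube and stands upright at about (195,220), past the corner, with its centre at x ≈ 22 mm and y ≈ -129 mm. Now the final leg.

Call:
{"api": "move_arm", "payload": {
  "steps": [0, 0, 0.015, 0, 0, 0, 0.03, 0, 0, 0, 0.045, 0, 0, 0, 0.06, 0, 0, 0, 0.073, 0, 0, 0, 0.083, 0, 0, 0, 0.091, 0, 0, 0, 0.097, 0, 0, 0, 0.102, 0, 0, 0, 0.106, 0, 0, 0, 0.108, 0, 0, 0, 0.108, 0]
}}

```text
time: 9.72
tcp_pos: [0.6067, -0.101, 0.0299]
tool_rot: [[0.0, 0.213, 0.977], [0.0, 0.977, -0.213], [-1.0, 0.0, 0.0]]
wrist_force: [0.1, -0.1, -0.0]
opening: 0.0243
```

```bash
cat > fin.py <<'E'
from goal import *
import sys
from scipy.optimize import least_squares
c=cap('scene','fin%s.png'%sys.argv[1])
v,u=np.mgrid[0:480,0:640];uv=np.c_[u.ravel(),v.ravel()]
P=world(c,uv);t=totrack(P)
def fitc(m,x0):
    q=t[m];r=least_squares(lambda p:np.hypot(*(q-p).T)-.025,x0,loss='soft_l1',f_scale=.001);print(r.x,np.median(abs(r.fun)),len(q))
m=(abs(t[:,1]+.13)<.026)&(t[:,0]>0.02)&(t[:,0]<.086)&(P[:,2]>.028)&(P[:,2]<.05)
fitc(m,[.06,-.13])
fitc((abs(t[:,0]+.06)<.027)&(abs(t[:,1]-.087)<.03)&(P[:,2]>.028)&(P[:,2]<.048),[-.06,.087])
m=(abs(t[:,0]-.09)<.02)&(t[:,1]<-.03)&(t[:,1]>-.075)&(P[:,2]>.028)&(P[:,2]<.048);print('plate face x',np.median(t[m,0]))
st=robot.read_state();print(st['time'],st['wrist_force'],totrack(np.array([st['tcp_pos']])))
cv2.imwrite('pics/finz%s.png'%sys.argv[1],cv2.resize(c['img'][150:330,170:390,::-1],(733,600),interpolation=cv2.INTER_CUBIC))
E
python3 fin.py a
```

```text
[ 0.0587548 -0.1266939] 0.003145170782220267 269
[-0.06040966  0.08854432] 0.0005471746770671256 252
plate face x 0.10092734976312807
9.775 [-0.56877521  0.49020422  0.2833275 ] [[ 0.02442478 -0.12987219]]
```

View pics/finza.png

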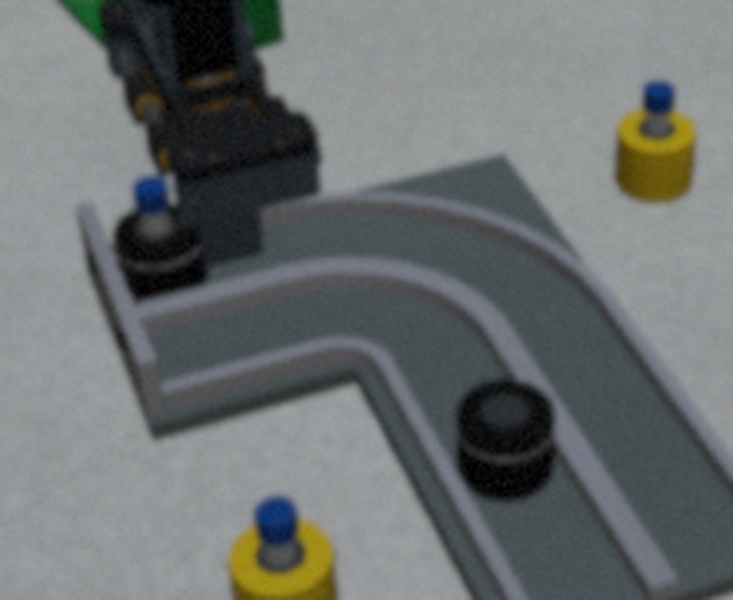

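The carrier stands upright next to the plate, and the empty one is unmoved. I creep a little further to make sure it touches.

Call:
{"api": "move_arm", "payload": {
  "steps": [0, 0, 0.002, 0, 0, 0, 0.004, 0, 0, 0, 0.006, 0, 0, 0, 0.007, 0, 0, 0, 0.007, 0]
}}

```text
time: 10.4
tcp_pos: [0.6094, -0.1016, 0.0299]
tool_rot: [[0.0, 0.213, 0.977], [-0.0, 0.977, -0.213], [-1.0, 0.0, 0.0]]
wrist_force: [0.3, 0.7, 0.4]
opening: 0.0241
```

Call:
{"api": "move_arm", "payload": {
  "steps": [0, 0, 0.0015, 0, 0, 0, 0.003, 0, 0, 0, 0.003, 0]
}}

```text
time: 10.78
tcp_pos: [0.6099, -0.1017, 0.0298]
tool_rot: [[-0.001, 0.213, 0.977], [0.0, 0.977, -0.213], [-1.0, 0.0, -0.001]]
wrist_force: [-4.8, 0.2, 2.3]
opening: 0.0245
```

```bash
python3 fin.py b
```

```text
[ 0.05825913 -0.12651712] 0.00455472851055513 264
[-0.06029408  0.08865426] 0.0005364704867633491 256
plate face x 0.10098415976645339
10.825 [-5.86862088  0.81954342  1.85501675] [[ 0.02785413 -0.12987322]]
```

Contact shows as about -5 N along the lane, so the carrier is against the plate. I back off straight, then raise the arm clear so the top camera can see.

Call:
{"api": "move_arm", "payload": {
  "steps": [0, 0, -0.01, 0, 0, 0, -0.03, 0, 0, 0, -0.06, 0, 0, 0, -0.08, 0, -0.1, 0, -0.08, 0, -0.2, 0, -0.08, 0, -0.3, 0, -0.08, 0, -0.4, 0, -0.15, 0, -0.4, 0.15, -0.3, 0, -0.4, 0.3, -0.35, 0, -0.4, 0.45, -0.35, 0, -0.4, 0.6, -0.35, 0, -0.4, 0.75, -0.35, 0, -0.4, 0.9, -0.35, 0, -0.4, 0.9, -0.35, 0, -0.4, 0.9, -0.35, 0]
}}

```text
time: 12.82
tcp_pos: [0.5499, 0.2798, 0.1896]
tool_rot: [[-0.0, 0.212, 0.977], [-0.0, 0.977, -0.212], [-1.0, -0.0, -0.0]]
wrist_force: [-0.7, -0.0, -0.2]
opening: 0.024
```

```bash
python3 meas.py end; python3 fin.py c; python3 -c "
import cv2;a=cv2.imread('pics/m_end.png');cv2.imwrite('pics/endz.png',cv2.resize(a[130:340,180:460],(800,600)))"
```

```text
cap px [410.39516129 173.13709677] n 124 z 0.08187396299388006
cap track [[ 0.06412646 -0.12847851]] world [[ 0.64568686 -0.10818107  0.082     ]] depth-mean [ 0.06447194 -0.1286229 ]
inner puck top [-0.06064612  0.0874753 ] [-0.06140309  0.08741412] [0.04948895 0.04954203] 651
outer puck top [ 0.06410793 -0.12823885] [ 0.06106548 -0.12706714] [0.04718669 0.0483365 ] 460
[ 0.0658507  -0.12891137] 0.0006831664369937995 180
[-0.06028793  0.08852252] 0.000581076823485769 261
plate face x 0.10099909904416735
12.925 [ 0.09348868 -0.58889136 -0.03852679] [[-0.1123168   0.22855864]]
```

View pics/endz.png

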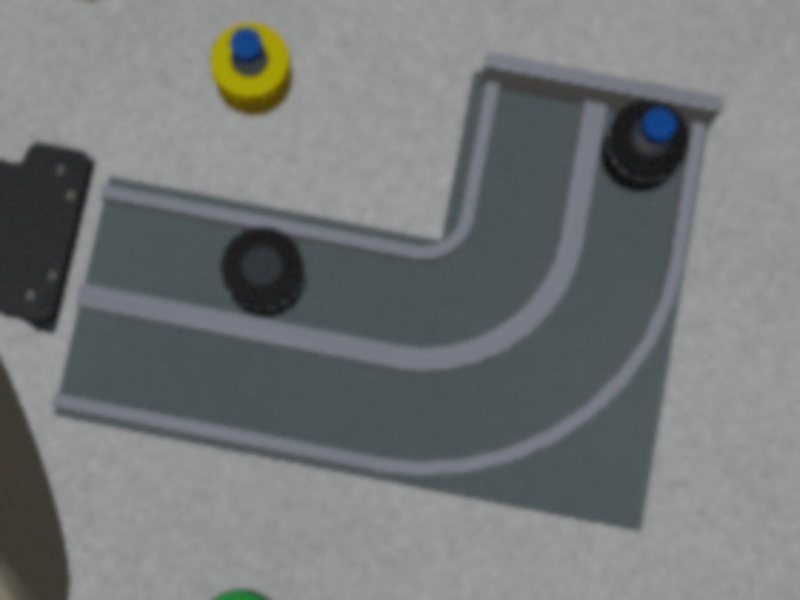

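The loaded carrier is upright against the plate at about (645,145) in the crop. The empty carrier at (262,270) has not moved.

```bash
python3 -c "
from bench import robot
robot.job_done()"
```

```text
the job is handed in; nothing more can be done
```

I pushed the loaded carrier along the outer lane, round the corner and up to the stop plate, then handed the job in. I used the two fingers, set 24 mm apart, as a cradle behind the puck.

- **Loaded carrier:** In the last top view, with the arm clear, its centre is at (64.1, -128.4) mm in the track's axes; the aim was x = 65. The cap top is at z = 82 mm, so it stands upright and down on the bed. The scene camera gave x = 65.9 mm.
- **Contact with the plate:** The wrist force showed about 5 N as the carrier met the plate.
- **Empty carrier:** It measured (-60.7, 87.2) mm before and (-60.6, 87.5) mm after, so it did not move.
- **Time:** The arm's moves ended at 12.8 s.
- **Readings that disagreed:** While the gripper was still beside the carrier, the scene-camera fit read x = 58 mm. It also put the plate's face near x = 101 mm instead of 90 mm, probably because that camera sees the plate's far side. I gave neither any weight.

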